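# Swap the blanking plug of a microscope illuminator for its clip-on diffuser cover

## Robot

A 7-joint arm with a two-finger parallel gripper is mounted at the origin on the work surface. World frame = base frame: x ahead of the robot, y to its left, z up, the work surface at z = 0. Lengths are in m, angles in rad, forces in N, time in s.
With the tool pointing down it reaches from about 0.425 to 0.95 m from the base axis. Payload 16.7 kg.
Tool frame: the origin (TCP) lies midway between the tips of the shut fingers; the grasp point (between the pads) lies 19 mm behind it (ctrl.pinch_z is the distance from the TCP to the grasp point, in m); z points along the fingers, y is the line along which they close (so a half turn about z gives the same grasp; the last joint's range is limited). The gripper opens to 94 mm and grips with 3 to 60 N. Pads are 16 mm wide; open, the fingers measure 119 mm over their backs; the gripper's body (75 mm by 177 mm) begins 78 mm behind the grasp point.
Start: joints at [-1.49, 0.426, 0.074, 1.606, -0.034, 1.111, -0.067], TCP at [0.154, 0.657, 0.205] pointing down, gripper open.
Joint ranges: [-2.85, 2.85], [-0.5, 2.14], [-1.23, 1.37], [0.21, 2.46], [-1.02, 4.16], [0.16, 2.05], [-2.73, 2.73]. Speed limits (rad/s): [1.89, 1.89, 2.39, 2.39, 3.01, 3.01, 3.01].

## Interface

Orientations are given as a unit quaternion [w, x, y, z].
In Python, from bench import readout, vision, order, ctrl gives the robot as it stands.
- The arm moves only by the tool carry_out, never from a script. Its argument "rows" is text: rows parted by semicolons, each of 4 numbers parted by spaces: the shift along the tool's x, y, z in units of 40 mm (1.0 is 40 mm), then the turn about the tool's z in units of 5 degrees (1.0 is 5 degrees). In form: tx ty tz twist; .... A call has 1 to 5 rows; each row is the pose to reach, as a shift and turn from the pose commanded when the call began, along the tool's axes at that moment; what a row does not reach only later rows make up. A row lasts 1/12 s, in which the tool goes at most 41.7 mm and 7.16 degrees, less where a joint would pass 70% of its speed; a pose out of reach is approached as far as the arm can. A call with a gripper value outside its range is refused whole. "jaw" is the opening, from 0 (shut) to 1 (fully open), set as the call begins (left out, the last holds). The fingers move at their own pace and stop on an object; the grip force is fixed at half the most. Time passes only in rows, so rows that repeat a pose let the fingers close. It gives the time, the measured TCP pose, the force, the opening and the grip force at its end, in the units of the state.
- readout.observe(): the state, without advancing time (a new reading comes with each control period).
- vision.camera(name): name is "scene" or "side" or "wrist"; returns the picture (480x640x3 uint8, red, green, blue); there is no depth.
- vision.get_calibration(name): a dict with "fov_y" (degrees; the focal length in pixels is half the picture's height over the tangent of half this angle, whatever the lens; pixels are square), "cx", "cy" (the principal point, pixels), "R" (3x3) and "t" (3): a world point X has camera coordinates R X + t. Camera axes: x right, y down, z forward; pixel columns grow to the right and rows downward; lengths in m; the calibration is good to about 2 mm. The wrist camera is an equidistant fisheye: a pixel r from the principal point sees the ray r / f radians off the axis. A picture is of the moment at which its call begins: read the wrist's pose just before it. get_calibration takes no time and is no camera call; for the wrist camera it gives the pose at the moment of the call.
- order.hand_in(): hands the job in; it is judged then, once.
The state is a dict: "clock": time; "joint_pos": joint angles; "dq": joint speeds; "joint_torque": joint torques, N m; "eef_pos": TCP position; "ee_rot": TCP orientation; "contact_force": force on the tool from outside, world axes, zero at the start; "ft_torque": the same for the moment, N m; "width": finger opening in m; "gripper_force": force on a finger pad.
Only numpy, scipy, OpenCV 4.12 (cv2) and the standard library are available. Lean on these libraries where they do the work, as an engineer would, in place of code of your own. Each camera call takes 0.05 s, during which the arm holds its last target. There are 200 camera calls.

## Task

Open up the illuminator's light port: turn the locked plug anticlockwise (seen from above) to its stop, lift it out and leave it in the steel tray. Then press the white diffuser cover onto the port until it snaps in, and keep pressing it firmly all the way home against its springy seal: finish with the gripper still pushing the cover down, not let go. Leave the other things on the bench where they are.

Things in the scene. Friction and masses are not known exactly. Their poses are not given: they have to be found in the camera images.
- illuminator: Fixed low white instrument base, 160 (x) x 180 (y) x 50 mm high, carrying a raised bare-metal port block in the middle of its top: 80 mm along the base's x, 56 mm along y, top 84 mm above the bench, top edges chamfered 4 mm. Black rubber seal frame around the block's foot. Each long face (+y, -y) has a sprung steel roller, 69 mm above the bench, 6 mm proud. Origin: centre of the underside; z up.
- port (a point): Centre of the port block's flat top face, 84 mm above the bench; axes as the base. The top plate is 6 mm thick with a centred slot 45 mm (along x) x 15 mm (along y), hidden under the plug's flange at first.
- seal (a joint): How far the sprung rubber seal frame is pushed down (m): 0 = untouched, its top 56.5 mm above the bench. The cover's lower edge meets it after the snap. A snapped cover left alone rests at about 0.001; fully home (lid on the block's top) it reads about 0.0045. Spring 2.5 N per mm, about 13 N when home; it springs back when let go.
- plug: Quarter-turn plug locked in the port. Origin: centre of the underside of its T-bar; z up, x along T-bar and wing. Steel T-bar 40 (x) x 10 (y) mm, 0 to 6.5 mm up; stem 9 mm thick; round black flange 44 mm across, 14 to 18 mm up; black wing grip on top. As found the flange lies on the block's top (origin 70 mm above the bench), the T-bar caught under the top plate. About 0.06 kg.
- plug_wing (a point): Middle of the plug's wing grip, 36 (x) x 12 (y) x 24 mm high, 30 mm above the plug's origin. At first the wing is turned 1.1 to 1.45 rad clockwise (seen from above) from the slot's direction. Turned anticlockwise it meets a stop within 0.05 rad of lining up with the slot; there the plug lifts straight out (2.5 mm clearance all round). It has 1.5 mm of play up and down.
- cover: White plastic diffuser cover, an upside-down shallow box 89 (x) x 76 (y) mm outside, with a grip rib on its lid; lies upright on the bench. Origin: centre of its open lower edge; z up, x along the long side and rib. Walls 0 to 32 mm, lid 32 to 36 mm, rib 36 to 60 mm up. Slips over the port block, 1.5 mm free each side, long side along the base's x, either way round. About 0.1 kg.
- cover_rib (a point): Middle of the cover's grip rib, 50 (x) x 14 (y) x 24 mm high, 48 mm above the cover's origin. Snap beads inside the cover ride over the port's rollers: resistance starts with the cover's origin about 70 mm above the bench, peaks at about 10 N, is gone suddenly at about 62 mm, then it is pulled in and rests at about 56 mm. Fully home, lid on block, it is at 52 mm.
- tray: Fixed open stainless tray, 140 (x) x 120 (y) x 30 mm high, walls 4 mm, inner floor 4 mm above the bench. Origin: centre of the underside. The tray and the cover may be found on either side of the illuminator.
- dishes: Bystander: pair of clear petri dishes, 90 mm across, 28 mm high, origin under the centre.
- forceps: Bystander: steel forceps lying flat, 125 mm long, 7 mm high.
- jar: Bystander: amber jar, 52 mm across, 75 mm high, origin under the centre.
- beaker: Bystander: clear beaker, 60 mm across, 70 mm high, origin under the centre.
- eyecap: Bystander: black eyepiece cap, 38 mm across, 22 mm high, origin under the centre.
- tipbox: Bystander: pipette tip box, 87 x 122 x 66 mm, origin under the centre.
- spray: Bystander: white bottle, 64 mm across, 115 mm high, origin under the centre.
Mind the look-alikes: they are no part of the job. What is shaped like the plug but red is not meant. Leave any pink or purple look-alike of the cover alone.

How it is judged:
On the way, in this order (a step that is already met when the one before it is completed fails the run):
1. the plug is turned free and lifted clear of the port (z of plug in the frame of illuminator above 0.1 m), for 0.1 s.
2. the plug lies in the tray, let go (x of plug in the frame of tray between -0.066 and 0.066 m and y of plug in the frame of tray between -0.056 and 0.056 m and z of plug in the frame of tray below 0.04 m and contact force between the fingers and plug below 0.1 N and linear speed of plug below 0.03 m/s), for 0.2 s.
3. the cover is snapped onto the port (z of cover in the frame of illuminator below 0.0572 m and horizontal distance between cover and illuminator below 0.004 m and angle between the x axis of cover and the x axis of illuminator, either way round below 0.1 rad and angle between cover's own z axis and vertical below 0.08 rad), for 0.2 s.
At the end, for the whole second after the job is handed in: The cover is snapped on (origin under 57.2 mm above the illuminator's underside, within 4 mm of its centre, square to it within 0.1 rad, level) and the gripper touches it and presses it home: seal pushed down more than 3 mm. The plug lies at rest in the tray, let go (all of step 2 and all of step 3 and value of joint seal above 0.003 m and contact force between the fingers and cover above 2 N); the arm keeps its last pose, push and grip.
It fails at once if a bystander is moved by more than 40 mm (distance of any of dishes, forceps, jar, beaker, eyecap, tipbox, spray from where it was at the start of the episode above 0.04 m).
It also fails if it takes over 67 s, if anything falls off the work surface, if the arm or the gripper's body presses on something with over 40 N, if the wrist force passes 120 N, or if a joint passes its speed limit or range.

## Working session

There is one attempt and no reset: what is moved stays moved. The work goes in short steps, Python scripts to look and compute and a tool call to move; the robot and the scene stay as the last step left them, time stands still between calls to the robot, and variables do not carry over. Pictures are saved under pics/ and viewed, at most 10 in all, crops included, and the job is handed in when it is done.

Besides the shell and the picture viewer there is one more tool, called after "Emit:" as name(argument=value, ...) on one line, values as JSON. carry_out: Moves the arm, as the interface text tells. Its arguments: {"type":"object","properties":{"rows":{"type":"string"},"jaw":{"type":"number"}},"required":["rows"]}

```bash
mkdir -p pics; ls; python3 - <<'E'
from bench import readout, vision, ctrl
import cv2
for n in ["scene","side","wrist"]:
    c=vision.get_calibration(n); print(n,c)
    cv2.imwrite(f"pics/{n}0.png",vision.camera(n)[:,:,::-1])
print(readout.observe(), ctrl.pinch_z)
E
```

```text
pics
scene {'fov_y': 53.213245957950406, 'cx': 321.9465688122668, 'cy': 230.8662320029239, 'R': array([[-0.04311327,  0.99884154,  0.0213736 ],
       [ 0.64644864,  0.04420148, -0.76167604],
       [-0.76173841, -0.01902141, -0.64760542]]), 't': array([-0.06775058, -0.30817757,  1.82952502])}
side {'fov_y': 55.6030998246209, 'cx': 322.8473758537486, 'cy': 238.08296270632374, 'R': array([[ 0.94881136, -0.31510316,  0.02161037],
       [-0.17779502, -0.5894055 , -0.78802925],
       [ 0.26104777,  0.74384888, -0.6152584 ]]), 't': array([-0.49776178,  0.21321146,  1.13385625])}
wrist {'fov_y': 65.70646984690485, 'cx': 321.3807866020113, 'cy': 237.88998869898154, 'R': array([[ 2.27725067e-01,  9.73725000e-01, -9.58049340e-04],
       [ 9.38096275e-01, -2.19128646e-01,  2.68249911e-01],
       [ 2.60991709e-01, -6.19859716e-02, -9.63348881e-01]]), 't': array([-0.674833  , -0.02690385,  0.3900991 ])}
{'clock': 0.15, 'joint_pos': array([-1.49049185,  0.4265893 ,  0.07390487,  1.60643677, -0.03405997,
        1.11076879, -0.06709494]), 'dq': array([-0.00021404, -0.00234982, -0.00013477, -0.0007505 ,  0.00070234,
        0.00104315, -0.00048824]), 'joint_torque': array([ 4.78583490e-03, -9.36288500e+01,  3.66970159e+00, -4.54424715e+01,
       -4.87446855e-02,  1.80747255e-02,  4.29859472e-05]), 'eef_pos': array([0.15374876, 0.65693107, 0.20494755]), 'ee_rot': array([ 3.82544216e-06,  1.14675771e-01,  9.93402862e-01, -4.71479857e-04]), 'contact_force': array([-0.19265343,  0.24910285, -0.06941349]), 'ft_torque': array([-0.00080575, -0.01240827, -0.05020769]), 'gripper_force': 0.0, 'width': 0.09397637908250901} 0.0188
```

View pics/scene0.png

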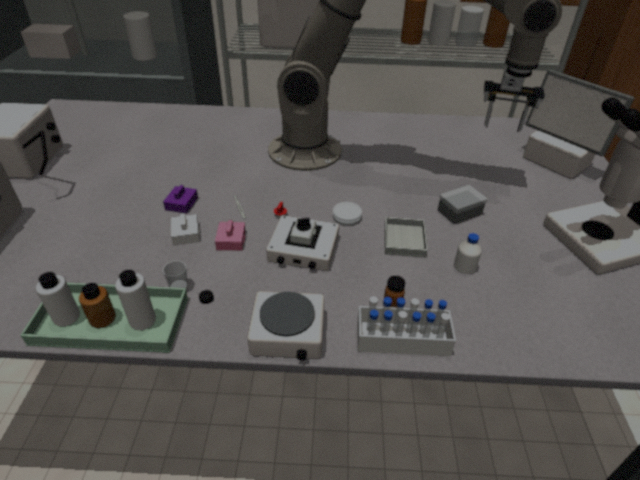

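View pics/side0.png

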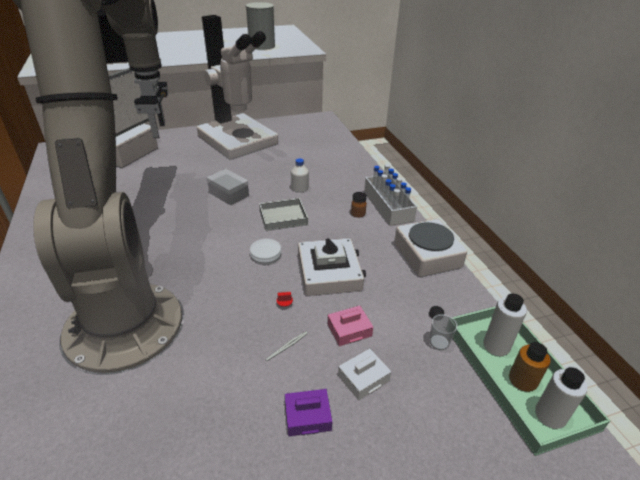

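The scene view shows the plug and illuminator at about (303,240), the white cover at (184,228) and the tray at (405,237). In the side view they're at (330,265), (364,372) and (284,214). I'll get rough positions from these pixels.

```bash
cat > h.py <<'E'
import numpy as np, cv2
from bench import readout, vision, ctrl
from scipy.spatial.transform import Rotation as Ro
def foc(c): return 240/np.tan(np.radians(c["fov_y"])/2)
def ray(c,uv,fish=False):
    d=(np.array(uv,float)-[c["cx"],c["cy"]])/foc(c)
    if fish:
        th=np.hypot(*d); v=np.r_[d/th*np.sin(th),np.cos(th)]
    else: v=np.r_[d,1]
    return -c["R"].T@c["t"], c["R"].T@v
def onz(c,uv,z,fish=False):
    o,v=ray(c,uv,fish); return o+v*(z-o[2])/v[2]
def proj(c,X,fish=False):
    p=np.asarray(X,float)@c["R"].T+c["t"]
    if not fish: q=p[...,:2]/p[...,2:]
    else:
        r=np.linalg.norm(p[...,:2],axis=-1,keepdims=True); q=p[...,:2]/r*np.arctan2(r,p[...,2:])
    return q*foc(c)+[c["cx"],c["cy"]]
def tcp():
    s=readout.observe(); w=s["ee_rot"]; return s["eef_pos"],Ro.from_quat(w[[1,2,3,0]]).as_matrix()
def delta(target,yaw=None):
    "shift in units along tool axes, twist units to get tool y axis yaw"
    p,R=tcp(); d=R.T@(np.array(target)-p)/0.04
    ya=np.arctan2(R[1,1],R[0,1]); t=None
    if yaw is not None:
        t=-(np.degrees(yaw-ya))  # tool z down: +twist is clockwise from above
        t=((t+90)%180-90)/5
    return d.round(3),t
E
python3 - <<'E'
from h import *
cs,cd=vision.get_calibration("scene"),vision.get_calibration("side")
for n,a,b,z in [("wing",(304,224),(330,245),.1),("cover rib",(183,219),(364,365),.048),("tray",(405,237),(284,214),.015),("jar",(396,283),(359,203),.05),("dish",(347,213),(265,250),.014),("spray",(470,250),(300,175),.08),("beaker",(176,272),(443,330),.035),("redplug",(280,210),(285,298),.02)]:
    print(n,onz(cs,a,z).round(3),onz(cd,b,z).round(3))
print(tcp()[1].round(2))
E
```

```text
wing [0.562 0.04  0.1  ] [0.553 0.029 0.1  ]
cover rib [ 0.501 -0.325  0.048] [ 0.51  -0.327  0.048]
tray [0.5   0.338 0.015] [0.498 0.326 0.015]
jar [0.724 0.29  0.05 ] [0.738 0.268 0.05 ]
dish [0.395 0.164 0.014] [0.398 0.163 0.014]
spray [0.617 0.494 0.08 ] [0.588 0.447 0.08 ]
beaker [ 0.707 -0.291  0.035] [ 0.735 -0.282  0.035]
redplug [ 0.402 -0.048  0.02 ] [ 0.403 -0.052  0.02 ]
[[-0.97  0.23 -0.  ]
 [ 0.23  0.97 -0.  ]
 [-0.   -0.   -1.  ]]
```

```bash
python3 - <<'E'
from h import *
c=vision.get_calibration("wrist"); p,R=tcp()
print("cam in tool",R.T@(-c["R"].T@c["t"]-p),"axis in tool",R.T@c["R"][2], "f",foc(c))
print(delta([.47,.33,.25]),delta([.50,.04,.25]),delta([.5,-.32,.25]))
E
```

```text
cam in tool [ 0.07881429  0.00037005 -0.1775272 ] axis in tool [-2.68122711e-01  1.70084149e-04  9.63384753e-01] f 371.64829954431775
(array([-9.561, -6.158, -1.119]), None) (array([-11.943, -13.046,  -1.113]), None) (array([-13.993, -21.81 ,  -1.104]), None)
```

Emit:
carry_out(rows="-0.8 -0.5 -0.3 0;-1.6 -1.0 -0.6 0;-2.4 -1.5 -0.9 0;-3.2 -2.0 -1.1 0;-4 -2.5 -1.1 0")

```text
clock: 0.57
eef_pos: [0.2881, 0.5225, 0.2511]
ee_rot: [0.0, 0.115, 0.993, 0.001]
contact_force: [0.8, 0.6, -0.6]
width: 0.094
gripper_force: 0.0
```

Emit:
carry_out(rows="-0.8 -0.5 0 0;-1.6 -1.0 0 0;-2.4 -1.6 0 0;-3.2 -2.1 0 0;-4 -2.6 0 0")

```text
clock: 0.98
eef_pos: [0.4198, 0.3839, 0.2495]
ee_rot: [-0.0, 0.115, 0.993, 0.0]
contact_force: [1.3, 0.8, -0.4]
width: 0.0943
gripper_force: 0.0
```

Emit:
carry_out(rows="-0.8 -0.5 0 0;-1.5 -1 0 0;-1.5 -1 0 0;-1.5 -1 0 0")

```text
clock: 1.32
eef_pos: [0.4694, 0.3313, 0.2494]
ee_rot: [0.0, 0.117, 0.993, -0.0]
contact_force: [-0.3, 0.2, 0.6]
width: 0.0939
gripper_force: 0.0
```

```bash
python3 - <<'E'
from h import *
np.save("wtray.npy",vision.get_calibration("wrist")); im=vision.camera("wrist"); cv2.imwrite("pics/wtray.png",im[:,:,::-1])
print(tcp()[0],readout.observe()["clock"]); print(delta([.50,.04,.25]),delta([.5,-.32,.25]))
E
```

```text
[0.46822689 0.33280186 0.24932931] 1.3667
(array([-2.449, -6.944, -0.016]), None) (array([ -4.51 , -15.705,  -0.016]), None)
```

Emit:
carry_out(rows="-0.3 -0.9 0 0;-0.6 -1.8 0 0;-0.9 -2.6 0 0;-1.2 -3.5 0 0;-1.5 -4.4 0 0")

```text
clock: 1.78
eef_pos: [0.4857, 0.148, 0.2494]
ee_rot: [-0.0, 0.113, 0.994, 0.0]
contact_force: [1.0, 0.4, -0.4]
width: 0.0943
gripper_force: 0.0
```

Emit:
carry_out(rows="-0.3 -0.9 0 0;-0.6 -1.8 0 0;-0.9 -2.5 0 0;-0.9 -2.5 0 0;-0.9 -2.5 0 0")

```text
clock: 2.2
eef_pos: [0.4987, 0.0423, 0.2496]
ee_rot: [0.0, 0.115, 0.993, 0.0]
contact_force: [0.2, 0.8, -0.6]
width: 0.0939
gripper_force: 0.0
```

```bash
python3 - <<'E'
from h import *
np.save("will.npy",vision.get_calibration("wrist")); im=vision.camera("wrist"); cv2.imwrite("pics/will.png",im[:,:,::-1])
print(tcp()[0],readout.observe()["clock"]); print(delta([.5,-.32,.25]))
E
```

```text
[0.4986042  0.04360542 0.24945995] 2.25
(array([-2.097, -8.845, -0.017]), None)
```

View pics/will.png

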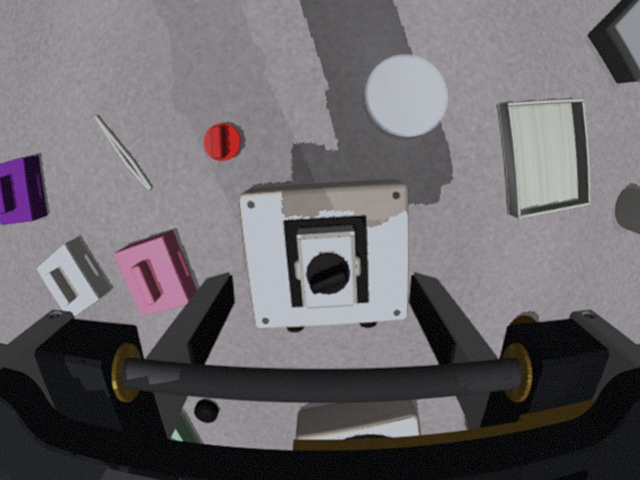

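The wrist view shows the illuminator's base corners at about (241,193), (407,183), (409,322) and (253,328). The plug is at (328,272), the white cover at (72,278) and the tray at (545,157). I'll zoom in for detail.

```bash
python3 - <<'E'
import cv2,numpy as np
im=cv2.imread("pics/will.png")
def crop(x0,y0,x1,y1,s,step=10):
    r=cv2.resize(im[y0:y1,x0:x1],None,fx=s,fy=s,interpolation=cv2.INTER_CUBIC)
    for v in range(x0,x1,step): cv2.putText(r,str(v),((v-x0)*s,8),0,.3,(0,0,255)); r[8:16,(v-x0)*s]=(0,0,255)
    for v in range(y0,y1,step): cv2.putText(r,str(v),(0,(v-y0)*s+3),0,.3,(0,0,255)); r[(v-y0)*s,20:28]=(0,0,255)
    return r
a=crop(280,210,380,310,6); 
b=cv2.resize(crop(30,230,120,320,4),(200,200)) if 0 else crop(33,233,83+33,316,2,20)
c=np.full((600,800,3),255,np.uint8); c[:,:600]=a
t=crop(35,230,110,320,2,20)[:, :]; c[:180,600:750]=t
t=crop(495,90,595,220,2,20); c[200:460,600:800]=t
cv2.imwrite("pics/crop1.png",c)
E
```

```text
(no output)
```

View pics/crop1.png

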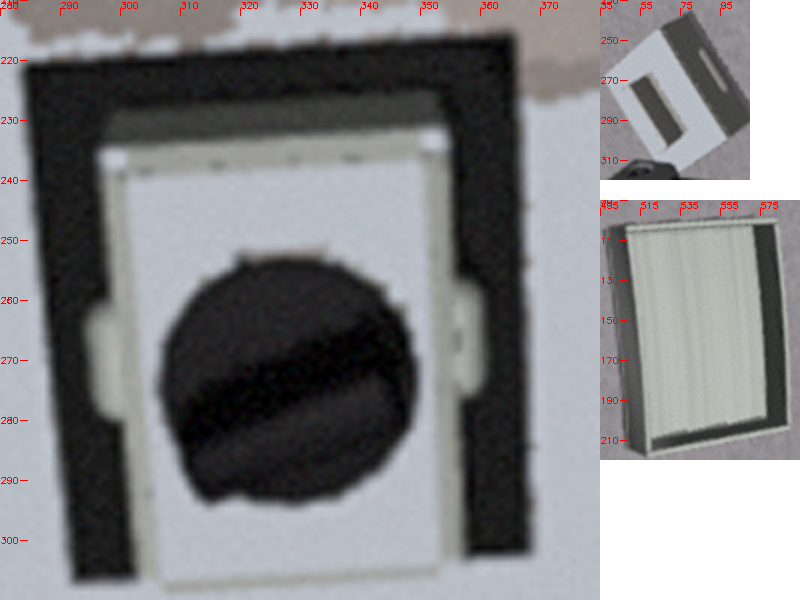

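The zoom shows the block's flat top corners at about (301,239.7), (351.7,236), (353,305) and (306.3,306). The wing's top front edge runs from (311,285) to (346,269). The cover and tray outlines are also visible.

```bash
python3 - <<'E'
from h import *
from scipy.optimize import least_squares as ls
c=np.load("will.npy",allow_pickle=True).item()
def rect(p,L,W,z):
    x,y,a=p; q=np.array([[-L,-W],[-L,W],[L,W],[L,-W]])/2
    return np.c_[q@np.array([[np.cos(a),np.sin(a)],[-np.sin(a),np.cos(a)]])+[x,y],[z]*4]
def fit(p0,items):
    f=lambda p:np.concatenate([(proj(c,rect(p,L,W,z),True)-uv).ravel() for L,W,z,uv in items])
    r=ls(f,p0); print(r.x.round(4),np.abs(r.fun).mean().round(2),r.fun.round(1)); return r.x
bt=[.072,.048,.084,np.array([(301,239.2),(351.7,236),(353.2,305),(306.3,306)])]
ba=[.160,.180,.05,np.array([(241,196),(407,184),(409,321),(252,328)])]
print("ill");fit([.55,.03,0],[bt]);p=fit([.55,.03,0],[bt,ba]); fit([.55,.03,0],[ba])
print("port pix",proj(c,[p[0],p[1],.088],True))
for a,b,z in [((310,278),(343,262),.088),((311,285),(346,269),.112)]:
    A,B=onz(c,a,z,True),onz(c,b,z,True); d=B-A; print("wing",A,B,np.linalg.norm(d),np.arctan2(d[1],d[0])-p[2])
# tray rim z=.03 outer
print("tray");fit([.5,.33,0],[[.14,.12,.03,np.array([(498.5,103),(583.5,99.5),(590,205.5),(518,217)])]])
# cover lid z .036: corners top, right, bottom
X=[onz(c,u,z,True).round(4) for u,z in [((65,244),.036),((99.5,300),.036),((74,231+5),.0),((110,287),0)]]
for x in X: print(x)
E
```

```text
ill
[ 0.5514  0.0373 -0.18  ] 0.36 [ 0.4 -0.3 -0.3  0.4 -0.1 -0.7 -0.1  0.5]
[ 0.5517  0.0372 -0.1745] 1.16 [ 0.2  0.2 -0.5  0.7  0.1 -0.6  0.1  0.9 -3.9 -2.7  3.  -0.2 -1.1  0.5
  2.1  1.7]
[ 0.5521  0.0371 -0.1736] 1.91 [-3.9 -2.2  2.9  0.1 -1.1  0.8  2.2  2.1]
port pix [328.18414293 274.54224038]
wing [0.55120234 0.01901472 0.088     ] [0.5423533  0.05403445 0.088     ] 0.036120445815098476 1.9927925411934804
wing [0.5490036  0.02119966 0.112     ] [0.54103626 0.05573369 0.112     ] 0.03544119098061605 1.9720286903123374
tray
[ 0.4938  0.3315 -0.0366] 2.16 [ 5.  -0.2 -2.5 -2.3 -1.  -1.  -2.2  3. ]
[ 0.4592 -0.2937  0.036 ]
[ 0.544  -0.2706  0.036 ]
[ 0.4557 -0.3039  0.    ]
[ 0.5396 -0.2725 -0.    ]
```

```bash
python3 - <<'E'
from h import *
print(delta([.5515,.0372,.15],.233))
E
```

```text
(array([-1.325,  0.143,  2.486]), np.float64(12.706884421473017))
```

Emit:
carry_out(rows="-0.4 0.05 0.5 1.3;-0.8 0.1 1 2.6;-1.2 0.14 1.5 3.9;-1.32 0.14 2 5.2;-1.32 0.14 2.4 6.5", jaw=0.6)

```text
clock: 2.67
eef_pos: [0.5519, 0.038, 0.1516]
ee_rot: [-0.0, 0.389, 0.921, -0.0]
contact_force: [-0.7, -0.2, -0.5]
width: 0.0639
gripper_force: 0.0
```

Emit:
carry_out(rows="0 0 0 1.3;0 0 0 2.6;0 0 0 3.9;0 0 0 5.2;0 0 0 6.2")

```text
clock: 3.08
eef_pos: [0.5512, 0.0385, 0.1531]
ee_rot: [-0.0, 0.621, 0.784, -0.0]
contact_force: [0.2, 0.6, 0.4]
width: 0.0563
gripper_force: 0.0
```

Emit:
carry_out(rows="0 0 0 0;0 0 0 0")

```text
clock: 3.25
eef_pos: [0.5512, 0.0379, 0.1531]
ee_rot: [-0.0, 0.618, 0.786, -0.0]
contact_force: [0.1, 0.3, 0.0]
width: 0.0561
gripper_force: 0.0
```

```bash
python3 - <<'E'
from h import *
print(tcp()[0],delta([.5515,.0372,.091],.233))
c=vision.get_calibration("wrist"); im=vision.camera("wrist")[:,:,::-1].copy()
P=np.array([.5515,.0372,0]); a=.233-np.pi/2
for yaw,L,W,z,col in [(a,.036,.012,.112,(0,0,255)),(a,.036,.012,.088,(0,160,255)),(-.178,.072,.048,.084,(0,255,0))]:
    q=np.array([[-L,-W],[-L,W],[L,W],[L,-W]])/2
    X=np.c_[q@np.array([[np.cos(yaw),np.sin(yaw)],[-np.sin(yaw),np.cos(yaw)]])+P[:2],[z]*4]
    cv2.polylines(im,[np.round(proj(c,X,True)*16).astype(int)],True,col,1,cv2.LINE_AA,4)
u,v=proj(c,P+[0,0,.1],True).astype(int); print(u,v)
im=im[max(0,v-120):v+120,max(0,u-160):u+160]
cv2.imwrite("pics/w2.png",cv2.resize(im,None,fx=2.5,fy=2.5))
E
```

```text
[0.55123405 0.03786563 0.15314917] (array([-0.018,  0.003,  1.554]), np.float64(0.06303070301128741))
322 260
```

View pics/w2.png

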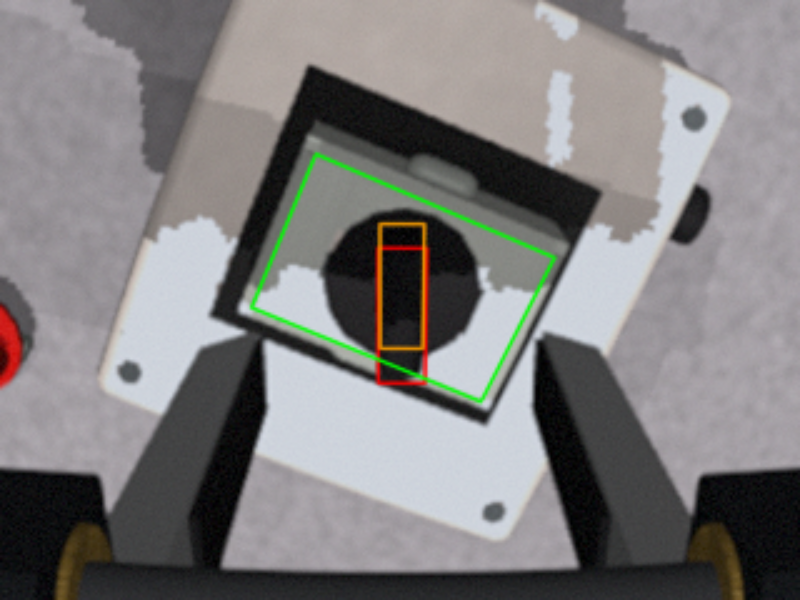

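The overlay (wing in red and orange, block top in green) sits on the picture, so the wing is lined up between the fingers at crop pixel (402,310). I'll go down and grip.

Emit:
carry_out(rows="0 0 0.6 0;0 0 1.2 0;0 0 1.45 0;0 0 1.54 0;0 0 1.54 0")

```text
clock: 3.72
eef_pos: [0.5511, 0.0359, 0.0915]
ee_rot: [-0.0, 0.62, 0.785, -0.001]
contact_force: [-0.2, -0.3, -0.2]
width: 0.0564
gripper_force: 0.0
```

Emit:
carry_out(rows="0 0 0 0;0 0 0 0;0 0 0 0;0 0 0 0;0 0 0 0", jaw=0)

```text
clock: 4.13
eef_pos: [0.5517, 0.036, 0.0923]
ee_rot: [0.0, 0.62, 0.784, 0.0]
contact_force: [0.6, -0.8, -0.2]
width: 0.0267
gripper_force: 0.0
```

Emit:
carry_out(rows="0 0 0 0;0 0 0 0;0 0 0 0")

```text
clock: 4.38
eef_pos: [0.5515, 0.0359, 0.092]
ee_rot: [0.0, 0.62, 0.784, 0.0]
contact_force: [0.7, 0.9, 2.3]
width: 0.0119
gripper_force: 30.0
```

Emit:
carry_out(rows="0 0 0 -1;0 0 0 -2;0 0 0 -3;0 0 0 -4;0 0 0 -5")

```text
clock: 4.8
eef_pos: [0.5516, 0.0359, 0.092]
ee_rot: [0.0, 0.434, 0.901, 0.0]
contact_force: [0.8, 0.0, 0.9]
width: 0.0123
gripper_force: 30.0
```

Emit:
carry_out(rows="0 0 0 -1;0 0 0 -2;0 0 0 -3;0 0 0 -4;0 0 0 -5")

```text
clock: 5.22
eef_pos: [0.5516, 0.0358, 0.092]
ee_rot: [0.0, 0.229, 0.974, 0.0]
contact_force: [-0.2, 0.6, 1.2]
width: 0.0119
gripper_force: 30.0
```

Emit:
carry_out(rows="0 0 0 -1;0 0 0 -2;0 0 0 -3;0 0 0 -3.3;0 0 0 -3.3")

```text
clock: 5.63
eef_pos: [0.5516, 0.0357, 0.092]
ee_rot: [0.0, 0.089, 0.996, 0.0]
contact_force: [-1.0, 0.1, 2.2]
width: 0.0115
gripper_force: 30.0
```

```bash
python3 - <<'E'
from h import *
s=readout.observe(); print(s["clock"],s["contact_force"],s["ft_torque"],s["joint_pos"],delta([.5515,.0372,.15],-.178+np.pi/2))
E
```

```text
5.6333 [-0.98486583  0.10998794  2.19213027] [0.03329982 0.01338951 0.02036106] [-0.45111482  0.3756978   0.33159057  1.99987445 -0.1688101   0.7917256
  1.3708032 ] (array([ 0.008,  0.037, -1.45 ]), np.float64(-2.791784163491684e-05))
```

Emit:
carry_out(rows="0 0 0 -0.2;0 0 0 -0.4;0 0 0 -0.6;0 0 0 -0.6")

```text
clock: 5.97
eef_pos: [0.5516, 0.0359, 0.092]
ee_rot: [0.0, 0.062, 0.998, -0.0]
contact_force: [0.5, -0.2, 5.9]
width: 0.0118
gripper_force: 30.0
```

```bash
python3 - <<'E'
from h import *
s=readout.observe(); print(s["clock"],s["contact_force"],s["ft_torque"],delta([.5515,.0372,.15],-.178+np.pi/2))
E
```

```text
5.9667 [ 0.49219898 -0.1829194   5.91183111] [-0.10081667  0.00023047 -0.02177894] (array([ 0.006,  0.033, -1.45 ]), np.float64(0.6165606052855139))
```

Emit:
carry_out(rows="0 0 -0.1 -0.2;0 0 -0.2 -0.2;0 0 -0.3 -0.2;0 0 -0.3 -0.2")

```text
clock: 6.3
eef_pos: [0.5518, 0.0358, 0.1048]
ee_rot: [0.0, 0.054, 0.999, 0.0]
contact_force: [-0.2, -0.1, -0.5]
width: 0.0118
gripper_force: 30.0
```

Emit:
carry_out(rows="0 0 -0.3 0;0 0 -0.7 0;0 0 -1.2 0;0 0 -1.9 0;0 0 -1.9 0")

```text
clock: 6.72
eef_pos: [0.5536, 0.0357, 0.185]
ee_rot: [0.003, 0.054, 0.999, 0.001]
contact_force: [0.5, 0.2, 0.2]
width: 0.0116
gripper_force: 30.0
```

```bash
python3 - <<'E'
from h import *
im=vision.camera("side"); r=cv2.resize(im[190:300,260:400],None,fx=4,fy=4,interpolation=cv2.INTER_CUBIC); w=vision.camera("wrist")
c=np.zeros((600,800,3),np.uint8); c[:440,:560]=r; w=cv2.resize(w[130:430,200:440],(240,300)); c[300:600,560:]=w
cv2.imwrite("pics/l.png",c[:,:,::-1]); print(delta([.494,.3315,.185],None))
E
```

```text
(array([ 2.237,  7.191, -0.091]), None)
```

View pics/l.png

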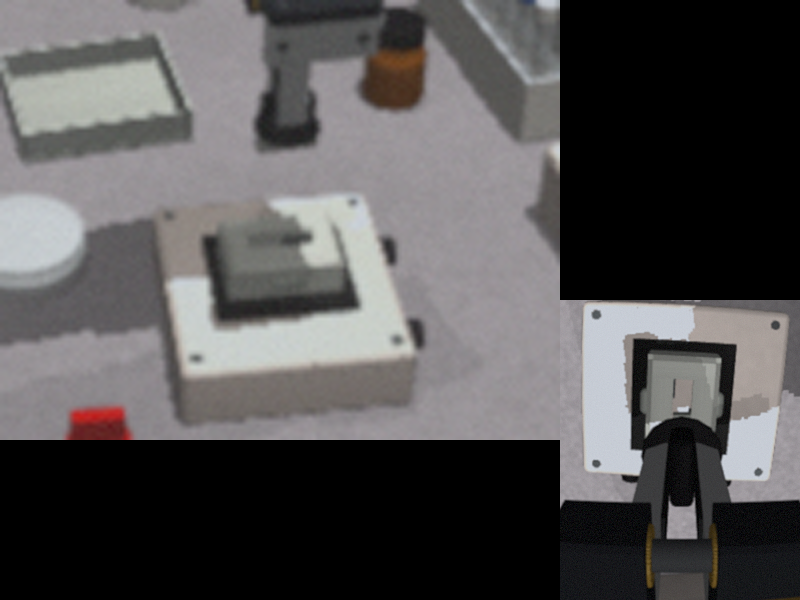

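The plug is out and held at side-crop pixel (287,125), and the empty slot is visible. Next is the tray.

Emit:
carry_out(rows="0.2 0.8 0 0;0.5 1.6 0 0;0.7 2.4 0 0;1 3.2 0 0;1.2 4 0 0")

```text
clock: 7.23
eef_pos: [0.5194, 0.2013, 0.1791]
ee_rot: [-0.001, 0.054, 0.999, -0.0]
contact_force: [2.3, 0.3, -1.0]
width: 0.0115
gripper_force: 30.0
```

Emit:
carry_out(rows="0.2 0.8 0.3 0;0.5 1.6 0.7 0;0.8 2.4 1.2 0;1.03 3.19 2 0;1.03 3.19 2 0")

```text
clock: 7.65
eef_pos: [0.489, 0.3359, 0.0946]
ee_rot: [-0.003, 0.051, 0.999, -0.001]
contact_force: [-1.7, -1.4, -1.3]
width: 0.0117
gripper_force: 30.0
```

```bash
python3 - <<'E'
from h import *
print(tcp()[0],delta([.494,.3315,.031],None)); c=vision.get_calibration("wrist"); im=vision.camera("wrist")[:,:,::-1].copy()
cv2.imwrite("pics/t.png",im)
E
```

```text
[0.48900131 0.3358914  0.09464193] (array([-0.144, -0.092,  1.591]), None)
```

View pics/t.png

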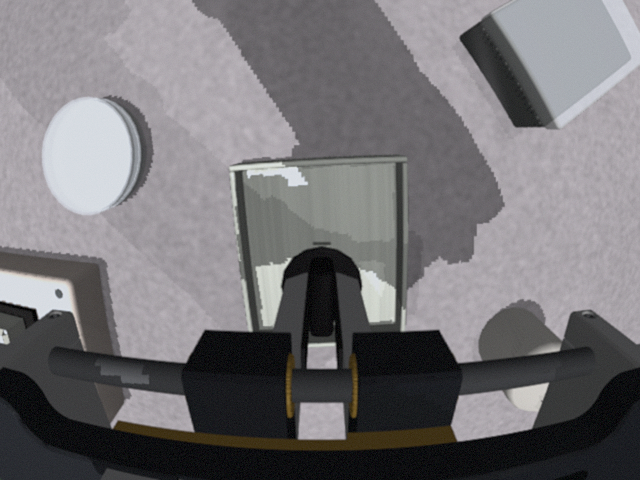

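The plug hangs inside the tray outline, whose rear corners are at (231,165) and (406,158), so I'll lower it.

Emit:
carry_out(rows="-0.1 -0.1 0.5 0;-0.1 -0.1 1 0;-0.1 -0.1 1.4 0;-0.1 -0.1 1.6 0;-0.1 -0.1 1.6 0")

```text
clock: 8.12
eef_pos: [0.4966, 0.3255, 0.0344]
ee_rot: [-0.001, 0.054, 0.999, -0.001]
contact_force: [0.6, -0.4, -0.5]
width: 0.0114
gripper_force: 30.0
```

Emit:
carry_out(rows="0 0 0.05 0;0 0 0.1 0;0 0 0.1 0")

```text
clock: 8.37
eef_pos: [0.4976, 0.3271, 0.0325]
ee_rot: [0.0, 0.054, 0.999, 0.0]
contact_force: [-0.3, 1.3, -1.0]
width: 0.0121
gripper_force: 30.0
```

Emit:
carry_out(rows="0 0 0.06 0;0 0 0.12 0;0 0 0.15 0;0 0 0.15 0")

```text
clock: 8.7
eef_pos: [0.4973, 0.3271, 0.026]
ee_rot: [0.0, 0.054, 0.999, 0.0]
contact_force: [-0.8, 0.6, 2.1]
width: 0.0119
gripper_force: 30.0
```

Close to the floor, so I'll release.

Emit:
carry_out(rows="0 0 0 0;0 0 0 0;0 0 0 0;0 0 0 0;0 0 0 0", jaw=0.4)

```text
clock: 9.12
eef_pos: [0.4972, 0.327, 0.0258]
ee_rot: [-0.0, 0.054, 0.999, -0.0]
contact_force: [-0.1, 0.3, 0.1]
width: 0.0373
gripper_force: 0.0
```

Emit:
carry_out(rows="0 0 -0.4 0;0 0 -1 0;0 0 -1.8 0;0 0 -2.7 0;0 0 -3.6 0")

```text
clock: 9.53
eef_pos: [0.4969, 0.3266, 0.1712]
ee_rot: [-0.0, 0.054, 0.999, -0.0]
contact_force: [0.0, 1.3, 1.2]
width: 0.0377
gripper_force: 0.0
```

```bash
python3 - <<'E'
from h import *
print(tcp()[0],readout.observe()["width"],delta([.43,-.20,.26],None)); cv2.imwrite("pics/t2.png",vision.camera("wrist")[100:400,150:550,::-1])
E
```

```text
[0.49686163 0.32660495 0.17119538] 0.03765987133190941 (array([  0.246, -13.27 ,  -2.211]), None)
```

View pics/t2.png

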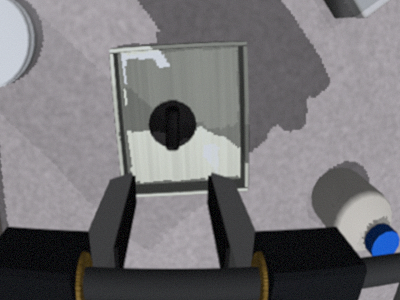

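The plug stands upright in the tray at crop pixel (172,124), let go. On to the cover.

Emit:
carry_out(rows="0 -0.7 -0.6 0;0 -1.5 -1.2 0;0 -2.4 -1.7 0;0 -3.3 -2 0;0 -4.3 -2 0")

```text
clock: 10.0
eef_pos: [0.4794, 0.1554, 0.2523]
ee_rot: [0.002, 0.053, 0.999, 0.001]
contact_force: [0.6, -0.6, 0.6]
width: 0.0379
gripper_force: 0.0
```

Emit:
carry_out(rows="0 -1 0 -0.8;0 -2 0 -1.6;0 -3 0 -2.4;0 -4 0 -3.2;0 -5 0 -4")

```text
clock: 10.42
eef_pos: [0.4566, -0.0447, 0.2499]
ee_rot: [0.0, -0.122, 0.993, 0.0]
contact_force: [1.5, -0.1, -0.0]
width: 0.0376
gripper_force: 0.0
```

```bash
python3 - <<'E'
from h import *
print(tcp()[0],delta([.46,-.31,.25],.266+np.pi/2))
E
```

```text
[ 0.45658626 -0.04469106  0.24994953] (array([ 1.526e+00, -6.455e+00, -4.000e-03]), np.float64(-0.2414024939585772))
```

Emit:
carry_out(rows="0.2 -0.9 0 0;0.4 -1.8 0 0;0.6 -2.7 0 0;0.8 -3.6 0 -0.2;1 -4.5 0 -0.2")

```text
clock: 10.83
eef_pos: [0.4611, -0.229, 0.2501]
ee_rot: [0.0, -0.13, 0.992, -0.0]
contact_force: [1.6, 0.9, 0.1]
width: 0.0378
gripper_force: 0.0
```

Emit:
carry_out(rows="0.2 -0.9 0 0;0.4 -1.6 0 0;0.5 -1.9 0 0;0.5 -1.9 0 0;0.5 -1.9 0 0")

```text
clock: 11.25
eef_pos: [0.4612, -0.3062, 0.2495]
ee_rot: [-0.0, -0.128, 0.992, -0.0]
contact_force: [-0.1, 0.9, -0.5]
width: 0.0373
gripper_force: 0.0
```

```bash
python3 - <<'E'
from h import *
print(tcp()[0]); c=vision.get_calibration("wrist"); np.save("wcov.npy",c); im=vision.camera("wrist")[:,:,::-1]; cv2.imwrite("pics/wcov.png",im)
u,v=proj(c,[.5116,-.3188,.04],True).astype(int); print(u,v)
x0,y0=u-100,v-75; r=cv2.resize(im[y0:y0+150,x0:x0+200],None,fx=4,fy=4,interpolation=cv2.INTER_CUBIC)
for k in range(0,200,20): cv2.putText(r,str(x0+k),(k*4,10),0,.35,(0,0,255)); r[10:18,k*4]=(0,0,255)
for k in range(0,150,20): cv2.putText(r,str(y0+k),(0,k*4+4),0,.35,(0,0,255)); r[k*4,24:34]=(0,0,255)
cv2.imwrite("pics/wcovc.png",r)
E
```

```text
[ 0.46120656 -0.30618887  0.24954009]
297 252
```

View pics/wcovc.png

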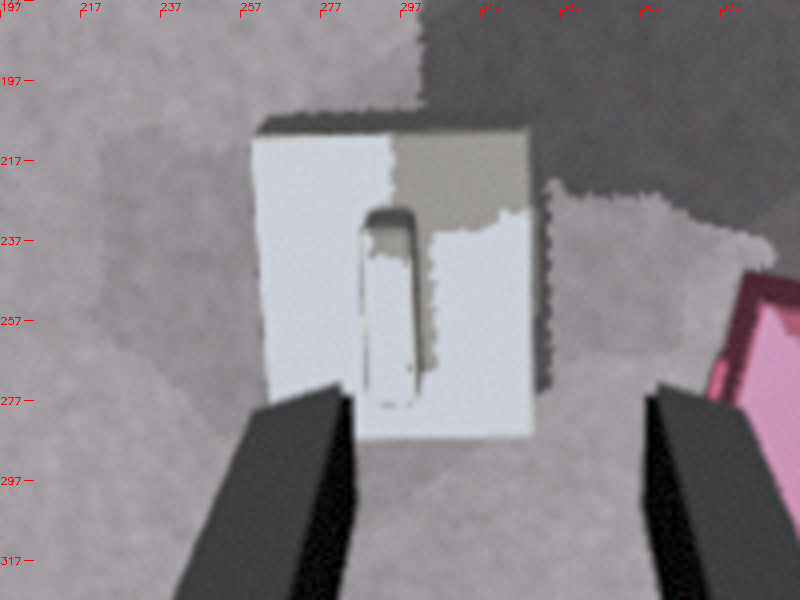

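The crop shows lid corners at (260,211.5), (329.5,209) and (330.5,286). The rib's top corners are at about (288,234), (300.2,233.5), (301.2,277.5) and (289,278).

```bash
python3 - <<'E'
from h import *
from scipy.optimize import least_squares as ls
c=np.load("wcov.npy",allow_pickle=True).item()
def rect(p,L,W,z):
    x,y,a=p; q=np.array([[-L,-W],[-L,W],[L,W],[L,-W]])/2
    return np.c_[q@np.array([[np.cos(a),np.sin(a)],[-np.sin(a),np.cos(a)]])+[x,y],[z]*4]
lid=np.array([(260,211.5),(329.5,209),(330.5,286)]); rib=np.array([(288,233),(300.2,232.5),(301.2,277.5),(289,278)])
f=lambda p:np.r_[(proj(c,rect(p,.089,.076,.036),True)[:3]-lid).ravel(),(proj(c,rect(p,.05,.014,.06),True)-rib).ravel()]
r=ls(f,[.51,-.32,.27]); print(r.x,r.fun.round(1)); x,y,a=r.x
g=lambda p:f(p)[:6]
print(ls(g,[.51,-.32,.27]).x, ls(lambda p:f(p)[6:],[.51,-.32,.27]).x)
print(delta([x,y,.1],a+np.pi/2))
E
```

```text
[ 0.50989674 -0.32159319  0.27389907] [-0.3 -1.1  0.5 -0.   0.3 -0.1 -1.2 -0.1  0.2  0.2  0.8  0.8 -0.1  0.4]
[ 0.5104511  -0.32152334  0.27956686] [ 0.50953808 -0.32157836  0.25976418]
(array([-1.066, -0.706,  3.74 ]), np.float64(-0.1732624288186031))
```

Emit:
carry_out(rows="-0.4 -0.3 0.8 -0.2;-0.8 -0.6 1.7 -0.2;-1.07 -0.71 2.6 -0.2;-1.07 -0.71 3.5 -0.2;-1.07 -0.71 3.7 -0.2")

```text
clock: 11.72
eef_pos: [0.5087, -0.3191, 0.0968]
ee_rot: [-0.003, -0.139, 0.99, 0.002]
contact_force: [-1.0, 0.2, -0.6]
width: 0.0373
gripper_force: 0.0
```

Emit:
carry_out(rows="0 0 0 0;0 0 0 0")

```text
clock: 11.88
eef_pos: [0.5105, -0.3221, 0.1033]
ee_rot: [0.0, -0.138, 0.99, -0.0]
contact_force: [-0.2, -0.6, 1.0]
width: 0.0374
gripper_force: 0.0
```

```bash
python3 - <<'E'
from h import *
print(tcp()[0],delta([.5099,-.3216,.0385],.274+np.pi/2))
E
```

```text
[ 0.51047243 -0.32208409  0.10328496] (array([0.011, 0.016, 1.62 ]), np.float64(0.02998182647158103))
```

Emit:
carry_out(rows="0 0 0.6 0;0 0 1.2 0;0 0 1.5 0;0 0 1.6 0;0 0 1.6 0")

```text
clock: 12.3
eef_pos: [0.5105, -0.3225, 0.0389]
ee_rot: [0.0, -0.138, 0.99, -0.0]
contact_force: [0.3, -0.5, 0.1]
width: 0.0376
gripper_force: 0.0
```

Emit:
carry_out(rows="0 0 0 0;0 0 0 0;0 0 0 0")

```text
clock: 12.55
eef_pos: [0.5108, -0.3226, 0.0391]
ee_rot: [0.001, -0.138, 0.99, -0.0]
contact_force: [-0.2, -0.3, -0.9]
width: 0.0376
gripper_force: 0.0
```

Emit:
carry_out(rows="0 0 0.04 0;0 0 0.04 0;0 0 0.04 0")

```text
clock: 12.8
eef_pos: [0.5102, -0.3223, 0.0364]
ee_rot: [0.0, -0.138, 0.99, -0.0]
contact_force: [-0.1, -0.3, 0.1]
width: 0.0376
gripper_force: 0.0
```

Emit:
carry_out(rows="0 0 0 0;0 0 0 0;0 0 0 0;0 0 0 0;0 0 0 0", jaw=0)

```text
clock: 13.22
eef_pos: [0.5103, -0.3224, 0.0364]
ee_rot: [0.0, -0.138, 0.99, -0.0]
contact_force: [0.3, -0.1, 2.0]
width: 0.0135
gripper_force: 30.2
```

Emit:
carry_out(rows="0 0 0 0;0 0 0 0")

```text
clock: 13.38
eef_pos: [0.5102, -0.3224, 0.0364]
ee_rot: [0.0, -0.138, 0.99, -0.0]
contact_force: [0.3, -0.5, 3.3]
width: 0.0141
gripper_force: 30.3
```

Emit:
carry_out(rows="0 0 -0.3 0;0 0 -0.9 0;0 0 -1.8 0;0 0 -2.7 0;0 0 -3.6 0")

```text
clock: 13.8
eef_pos: [0.5094, -0.3223, 0.1824]
ee_rot: [-0.0, -0.137, 0.991, 0.0]
contact_force: [0.7, -0.6, -1.0]
width: 0.0137
gripper_force: 30.3
```

```bash
python3 - <<'E'
from h import *
s=readout.observe();print(tcp()[0],s["width"],s["contact_force"],delta([.5515,.0372,.175],-.178+np.pi/2))
E
```

```text
[ 0.50939811 -0.32225389  0.18238071] 0.01371477797559633 [ 0.65037206 -0.56099406 -1.02392172] (array([-3.459,  8.361,  0.184]), np.float64(5.198256842690017))
```

Emit:
carry_out(rows="-0.4 0.9 0 0;-0.8 1.8 0 0;-1.1 2.7 0 0;-1.5 3.6 0 0;-1.9 4.5 0 0")

```text
clock: 14.22
eef_pos: [0.5337, -0.1267, 0.1811]
ee_rot: [0.0, -0.137, 0.991, 0.0]
contact_force: [1.2, -0.5, 0.5]
width: 0.0137
gripper_force: 30.4
```

Emit:
carry_out(rows="-0.4 0.9 0 1;-0.8 1.8 0 2;-1.1 2.7 0 3;-1.5 3.6 0 4;-1.56 3.86 0 5.2")

```text
clock: 14.63
eef_pos: [0.5524, 0.0437, 0.1807]
ee_rot: [-0.0, 0.088, 0.996, 0.001]
contact_force: [0.6, 0.4, -1.6]
width: 0.0137
gripper_force: 30.4
```

Emit:
carry_out(rows="0 0 0 0;0 0 0 0;0 0 0 0")

```text
clock: 14.88
eef_pos: [0.5519, 0.0361, 0.1807]
ee_rot: [0.0, 0.088, 0.996, -0.0]
contact_force: [-0.1, -0.9, -1.3]
width: 0.0139
gripper_force: 30.4
```

```bash
python3 - <<'E'
from h import *
s=readout.observe();print(tcp()[0],s["width"],s["contact_force"],delta([.5515,.0372,.14],-.178+np.pi/2),tcp()[1].round(3))
E
```

```text
[0.55192399 0.03605907 0.18066986] 0.013873781190676266 [-0.09395284 -0.85389397 -1.34659101] (array([0.015, 0.027, 1.017]), np.float64(0.021316203831850088)) [[-0.985  0.175 -0.   ]
 [ 0.175  0.985 -0.   ]
 [-0.    -0.    -1.   ]]
```

Emit:
carry_out(rows="0.01 0.03 0.5 0;0.01 0.03 1 0;0.01 0.03 1.25 0;0.01 0.03 1.25 0;0.01 0.03 1.25 0")

```text
clock: 15.3
eef_pos: [0.5519, 0.0372, 0.1305]
ee_rot: [-0.0, 0.089, 0.996, -0.0]
contact_force: [0.0, -0.9, -0.5]
width: 0.0139
gripper_force: 30.4
```

Emit:
carry_out(rows="0 0 0.1 0;0 0 0.2 0;0 0 0.3 0;0 0 0.3 0")

```text
clock: 15.63
eef_pos: [0.5517, 0.0385, 0.1178]
ee_rot: [-0.0, 0.088, 0.996, -0.0]
contact_force: [-0.6, 0.6, -0.9]
width: 0.0135
gripper_force: 30.4
```

Emit:
carry_out(rows="0 0 0.06 0;0 0 0.12 0;0 0 0.2 0;0 0 0.2 0")

```text
clock: 15.97
eef_pos: [0.5518, 0.0379, 0.1098]
ee_rot: [-0.0, 0.089, 0.996, -0.0]
contact_force: [0.2, -4.7, -3.4]
width: 0.0136
gripper_force: 32.5
```

```bash
python3 - <<'E'
from h import *
s=readout.observe();print(tcp()[0],s["contact_force"],s["ft_torque"],delta([.5515,.0372,.09],-.178+np.pi/2))
E
```

```text
[0.55179206 0.03789388 0.10980279] [ 0.16298693 -4.69124192 -3.43937944] [-1.33613588 -0.19854331  0.20145648] (array([ 0.004, -0.018,  0.495]), np.float64(0.0042601272853289626))
```

Emit:
carry_out(rows="0 -0.02 0 0;0 -0.03 0 0;0 -0.03 0 0")

```text
clock: 16.22
eef_pos: [0.5517, 0.0375, 0.1103]
ee_rot: [-0.0, 0.089, 0.996, 0.0]
contact_force: [0.3, -0.5, -1.4]
width: 0.0135
gripper_force: 32.7
```

Lateral force is gone. I'll press on gently.

Emit:
carry_out(rows="0 0 0.06 0;0 0 0.12 0;0 0 0.18 0;0 0 0.24 0;0 0 0.24 0")

```text
clock: 16.63
eef_pos: [0.5518, 0.0369, 0.1005]
ee_rot: [0.0, 0.089, 0.996, -0.0]
contact_force: [0.0, -3.0, 0.6]
width: 0.0138
gripper_force: 32.6
```

Emit:
carry_out(rows="0 0 0.05 0;0 0 0.1 0;0 0 0.1 0;0 0 0.1 0")

```text
clock: 16.97
eef_pos: [0.5516, 0.0369, 0.096]
ee_rot: [-0.0, 0.089, 0.996, -0.0]
contact_force: [3.5, -4.3, -11.3]
width: 0.0136
gripper_force: 32.2
```

Emit:
carry_out(rows="0 0 0.05 0;0 0 0.1 0;0 0 0.15 0;0 0 0.15 0")

```text
clock: 17.3
eef_pos: [0.5517, 0.0373, 0.0905]
ee_rot: [-0.0, 0.089, 0.996, 0.0]
contact_force: [-3.1, -2.6, 6.5]
width: 0.0139
gripper_force: 32.6
```

Emit:
carry_out(rows="0 0 0.03 0;0 0 0.06 0;0 0 0.06 0;0 0 0.06 0")

```text
clock: 17.63
eef_pos: [0.5517, 0.0373, 0.0886]
ee_rot: [-0.0, 0.089, 0.996, 0.0]
contact_force: [-5.2, -3.0, 11.2]
width: 0.0138
gripper_force: 33.6
```

Emit:
carry_out(rows="0 0 0.02 0;0 0 0.04 0;0 0 0.04 0;0 0 0.04 0")

```text
clock: 17.97
eef_pos: [0.5519, 0.0372, 0.0882]
ee_rot: [0.0, 0.089, 0.996, 0.001]
contact_force: [-12.7, -3.7, 36.0]
width: 0.0139
gripper_force: 40.1
```

```bash
python3 - <<'E'
from h import *
s=readout.observe();print(tcp()[0],s["contact_force"],s["ft_torque"],s["gripper_force"])
a=vision.camera("side")[190:310,250:410]; b=vision.camera("scene")[170:290,240:440]
c=np.zeros((600,800,3),np.uint8); c[:300,:400]=cv2.resize(a,(400,300)); c[300:,:]=cv2.resize(b,(800,480))[90:390]
cv2.imwrite("pics/end.png",c[:,:,::-1])
E
```

```text
[0.55185165 0.03723593 0.08816471] [-12.65351117  -3.71714178  36.0421104 ] [-1.01689711  2.92790893 -0.04114143] 40.10768459178507
```

View pics/end.png

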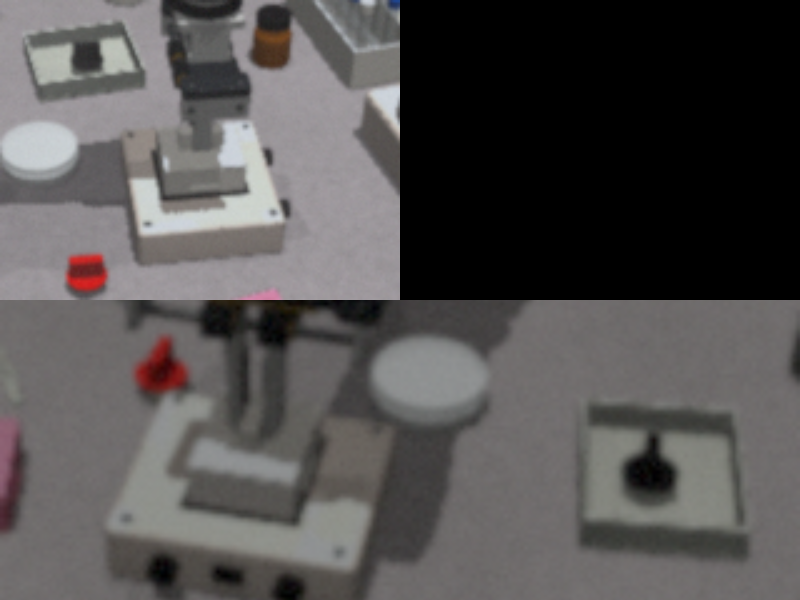

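The force has jumped to 36 N with the TCP at 88.2 mm, so the lid is on the block. The picture shows the cover on the port and the plug upright in the tray. I'll ease off slightly while still pressing.

Emit:
carry_out(rows="0 0 -0.02 0;0 0 -0.02 0;0 0 -0.02 0;0 0 -0.02 0")

```text
clock: 18.4
eef_pos: [0.5519, 0.0373, 0.0882]
ee_rot: [0.0, 0.089, 0.996, 0.0]
contact_force: [-6.2, -4.5, 18.5]
width: 0.0135
gripper_force: 39.0
```

```bash
python3 -c "
from bench import order
print(order.hand_in())"
```

```text
the job is handed in; nothing more can be done
None
```

The job is handed in at about 18.4 s; no verdict was returned. The plug stands let go in the tray, and the gripper is still pressing the snapped-on cover down with about 18.5 N, lid on the block.

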